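# Loosen the filter pot's knurled collar and vent it

### The arm

A 6-joint arm with a two-finger parallel gripper is mounted at the origin on a cart in front of the work surface, level with it; the furniture and walls round the work are solid. World frame = base frame: x ahead of the robot, y to its left, z up, the work surface at z = 0. Lengths are in m, angles in rad, forces in N, time in s.
With the tool pointing down it reaches from about 0.375 to 0.975 m from the base axis. Payload 3.8 kg.
Tool frame: the origin (TCP) lies midway between the tips of the shut fingers; the grasp point (between the pads) lies 19 mm behind it; z points along the fingers, y is the direction in which the jaws open and shut (so a half turn about z gives the same grasp; the last joint's range is limited). The gripper opens to 85 mm and grips with 20 to 120 N. Pads are 22 mm wide; open, the fingers measure 114 mm over their backs; the gripper's body (76 mm by 85 mm) begins 54 mm behind the grasp point. The pads swing forward as they close: fully open they stand 13 mm farther back than shut.
Start: joints at [1.088, 0.264, 1.604, -0, 1.274, -0.037], TCP at [0.291, 0.609, 0.231] pointing down, gripper open.
Joint ranges: [-2.63, 2.63], [-0.94, 2.18], [0.31, 2.57], [-1.31, 4.45], [0, 2.66], [-2.55, 2.55]. Speed limits (rad/s): [2.57, 2.57, 3.14, 3.14, 3.14, 3.14].

### API

Orientations are given as a rotation vector (axis times angle).
In Python, from workcell import bot gives the robot as it stands.
- The arm moves only by the tool drive_tool, never from a script. Its argument "deltas" is a list of rows, each an object with "hand": the opening, from 0 (shut) to 1 (fully open); "offset": the shift along the world's x, y, z in cm, a list of three; "angular": the turn, a rotation vector about the world's x, y, z in degrees, a list of three. A call has 1 to 8 rows; each row is the pose to reach, as a shift and turn from the pose commanded when the call began; what a row does not reach only later rows make up. A row lasts 1/8 s, in which the tool goes at most 62.5 mm and 10.7 degrees, less where a joint would pass 70% of its speed; a pose out of reach is approached as far as the arm can. A call with a gripper value outside its range is refused whole. The fingers move at their own pace and stop on an object; "force" is the grip in N (left out, the last holds). Time passes only in rows, so rows that repeat a pose let the fingers close. It gives the time, the measured TCP pose, the force and the opening at its end, in the units of the state.
- bot.read_state(): the state, without advancing time (a new reading comes with each control period).
- bot.read_camera(name): name is "scene" or "top" or "wrist"; returns a dict with "frame" (480x640x3 uint8, blue, green, red), "mtx" (3x3 intrinsics, pixels), "R" (3x3) and "t" (3): a world point X has camera coordinates R X + t. Camera axes: x right, y down, z forward; pixel columns grow to the right and rows downward; lengths in m; the calibration is good to about 2 mm. A picture is of the moment at which its call begins. There is no depth.
- bot.finish_job(): hands the job in, once; it reports no verdict.
The state is a dict: "time": time; "q": joint angles; "joint_vel": joint speeds; "joint_torque": joint torques, N m; "tool_pos": TCP position; "tcp_rot": TCP orientation; "wrist_force": force on the tool from outside, world axes, zero at the start; "torque": the same for the moment, N m; "width": opening from 0.0 (shut) to 1.0 (fully open).
Only numpy, scipy, OpenCV 4.12 (cv2) and the standard library are available. Lean on these libraries where they do the work, as an engineer would, in place of code of your own. Each camera call takes 0.05 s, during which the arm holds its last target. There are 200 camera calls.

### The job

Of the two water filter pots, loosen the wide one: with a fingertip on its knurled collar, roll the collar anticlockwise (seen from above) from where it stands, a part of a turn off tight, until its lug has come round to the raised index ridge for the second time, and stop there without running past. Then press the steel vent button in its middle fully down, keep it down for about a second and let it come up; do not press it before. Do not lift, tip or shift the pots, and leave the slim pot's collar and button and the other things alone.

Things in the scene. Friction and masses are not known exactly. Their poses are not given: they have to be found in the camera images.
- wide_pot: Wide white plastic filter pot, 2.5 kg, loose on its round foot 128 mm across, 126 mm tall. Origin: centre of its underside, on the collar's axis; z up. Shoulder 126 mm across, top at z = 80 mm. Two capped pipe stubs at its +y and -y sides, z = 42 mm, within its foot's outline. The one to work on.
- slim_pot: Slim white plastic filter pot, 1.6 kg, loose on its round foot 92 mm across, 126 mm tall. Origin: centre of its underside, on the collar's axis; z up. Shoulder 90 mm across, top at z = 80 mm. Two capped pipe stubs at its +y and -y sides, z = 42 mm, within its foot's outline. Its collar is 64 mm across, else like the wide pot; leave it alone.
- wide_pot_top (a point): Middle of the wide pot's collar at the height of its rib crowns, z = 108 mm. Grey knurled collar, 100 mm across, z = 85 to 108 mm; ribs 2 mm proud on its side and over the outer 11 mm of its top. A fixed boss 26 mm across, top z = 116 mm, stands through its middle and holds the vent button. Laid on the top ribs with 2 to 8 N and led in a circle about the axis, a shut fingertip drags the collar round.
- wide_pot_collar (a joint): Turn of the wide pot's collar, rad: 0 = tight, lug over index ridge; grows anticlockwise from above (loosening); 6.28 = one turn, 12.57 = two turns, lug over the ridge each time. Starts at 1.0 to 4.5. It does not rise as it turns, stays where it is left, and needs 0.05 N m (1.2 N along the rim). Fingertips drag it by friction with some slip, or push its lug or side ribs.
- slim_pot_collar (a joint): Turn of the slim pot's collar, rad; 0 = tight, where it starts and must stay.
- wide_pot_vent (a joint): Travel of the wide pot's vent button, m: 0 = up, 0.006 = fully down. Sprung: 1.5 N starts it, 4.5 N holds it fully down.
- slim_pot_vent (a joint): Travel of the slim pot's vent button, m: 0 = up; to be left alone.
- wide_pot_button (a point): Middle of the top face of the wide pot's vent button, on the collar's axis, 126 mm above the worktop when up.
- wide_pot_lug (a point): Outer end of the one lug (9 mm wide, 12 mm high, reaching 10 mm beyond the ribs, 60 mm from the axis, z = 86 to 98 mm) on the side of the wide pot's collar; turns with it.
- wide_pot_index (a point): Top of the raised steel index ridge (6 mm wide, 14 mm long) on the rim of the wide pot's shoulder, 56 mm from the axis on the pot's -x side, which roughly faces the robot.
- wax_tin: Round flat tin, 70 mm across, 25 mm high, bystander; origin under its centre.
- spool: Reel of thread, 29 mm across, 40 mm high, bystander; origin under its centre.
- matchbox: Small box 36x54x16 mm, bystander; origin under its centre.
- tape_roll: Roll of tape lying flat, 96 mm across, 25 mm high, bystander; origin under its centre.
- stain_stick: Upright stick with cap, 29 mm across, 99 mm high, bystander; origin under its centre.

How it is judged:
On the way, in this order (a step that is already met when the one before it is completed fails the run):
1. the wide pot's collar stands two full turns from tight, lug at the index ridge (value of joint wide_pot_collar between 12.166 and 12.966 rad and value of joint wide_pot_vent below 0.002 m), for 0.2 s.
2. the wide pot's vent button is kept fully down (value of joint wide_pot_collar between 12.166 and 12.966 rad and value of joint wide_pot_vent above 0.0045 m), for 0.5 s.
At the end, for the whole second after the job is handed in: The wide pot's collar is two turns from tight (12.57 rad, within 0.4 rad), its vent button is up again after having been held down, the slim pot's collar and button are untouched, both pots stand upright within 30 mm of where they stood, and the bystanders are within 30 mm of where they stood (all of step 1 and value of joint slim_pot_collar below 0.3 rad and value of joint slim_pot_vent below 0.002 m and distance of each of wide_pot, slim_pot, wax_tin, spool, matchbox, tape_roll, stain_stick from where it was at the start of the episode below 0.03 m and height (world z) of each of wide_pot, slim_pot below 0.008 m and angle between each of wide_pot, slim_pot's own z axis and vertical below 0.1 rad).
It fails at once if the wide pot's collar is turned well past two turns (value of joint wide_pot_collar above 13.266 rad).
It fails at once if the wide pot's vent is pressed before its collar is two turns loose (value of joint wide_pot_vent above 0.0035 m and value of joint wide_pot_collar below 12.166 rad).
It fails at once if the slim pot's collar is turned or its vent pressed (value of joint slim_pot_collar above 0.3 rad or value of joint slim_pot_vent above 0.0035 m).
It fails at once if a pot is lifted, tipped or shifted more than 30 mm (not (distance of wide_pot from where it was at the start of the episode below 0.03 m and height (world z) of wide_pot below 0.008 m and angle between wide_pot's own z axis and vertical below 0.1 rad) or not (distance of slim_pot from where it was at the start of the episode below 0.03 m and height (world z) of slim_pot below 0.008 m and angle between slim_pot's own z axis and vertical below 0.1 rad)).
It fails at once if a bystander is lifted or moved more than 30 mm (distance of any of wax_tin, spool, matchbox, tape_roll, stain_stick from where it was at the start of the episode above 0.03 m).
It also fails if it takes over 72 s, if anything falls off the work surface, if the arm or the gripper's body presses on something with over 40 N, if the wrist force passes 120 N, or if a joint passes its speed limit or range.

## Working session

There is one attempt and no reset: what is moved stays moved. The work goes in short steps, Python scripts to look and compute and a tool call to move; the robot and the scene stay as the last step left them, time stands still between calls to the robot, and variables do not carry over. Pictures are saved under pics/ and viewed, about 8 in all and at most 12, crops included, and the job is handed in when it is done.

Besides the shell and the picture viewer there is one more tool, called after "Request:" as name(argument=value, ...), one argument or row to a line, values as JSON. drive_tool: Moves the arm, as the interface text tells. Its arguments: {"type":"object","properties":{"deltas":{"type":"array"},"force":{"type":"number"}},"required":["deltas"]}

```bash
mkdir -p pics; cat > h.py <<'E'
import numpy as np,cv2
from workcell import bot
def ray(c,uv,z):
    R,t,K=np.array(c["R"]),np.array(c["t"]),np.array(c["mtx"])
    o=-R.T@t; d=R.T@np.linalg.solve(K,[uv[0],uv[1],1.]); return o+d*(z-o[2])/d[2]
def proj(c,X):
    p=np.array(c["mtx"])@(np.array(c["R"])@np.array(X)+np.array(c["t"])); return p[:2]/p[2]
E
python3 - <<'E'
from h import *
for n in("top","scene"):
    c=bot.read_camera(n); cv2.imwrite(f"pics/{n}0.png",c["frame"]); print(n,-np.array(c["R"]).T@c["t"]); 
    import pickle; pickle.dump(c,open(n+".pkl","wb"))
print(bot.read_state())
E
```

```text
top [ 0.34051417 -0.03258844  1.10360207]
scene [-0.04049824 -0.83673786  0.79759832]
{'time': 0.1, 'q': array([ 1.08807531e+00,  2.64702608e-01,  1.60523228e+00,  1.67489581e-05,
        1.27366291e+00, -3.69331047e-02]), 'joint_vel': array([ 8.65632636e-04, -2.30549185e-03, -1.35390812e-03,  5.73742394e-04,
        1.12513476e-03, -9.58559279e-06]), 'joint_torque': array([-3.06625980e-04, -5.16706717e+01, -3.68590844e+01, -1.22000074e-04,
        6.38405254e-03, -2.11193247e-05]), 'tool_pos': array([0.29075685, 0.60845455, 0.23007257]), 'tcp_rot': array([-6.94348119e-01, -3.06335472e+00,  3.03698566e-03]), 'wrist_force': array([0.9075447 , 1.11946349, 0.27768818]), 'torque': array([-0.0422665 ,  0.04767449,  0.04137202]), 'width': 0.9985951620659924}
```

View pics/top0.png

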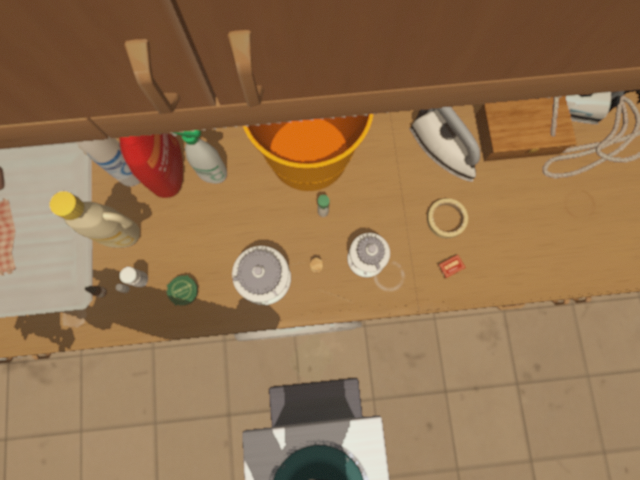

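View pics/scene0.png

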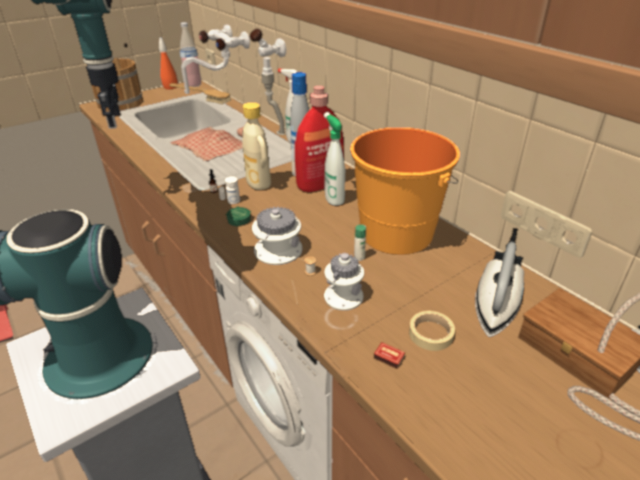

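The top view shows the wide pot at about (261,275) with its button at (259,271), and the slim pot at about (370,252). The tin is to the left and the spool at (316,264). The arm is off to the left.

```bash
python3 - <<'E'
from h import *
import pickle
t=pickle.load(open("top.pkl","rb")); s=pickle.load(open("scene.pkl","rb"))
p=ray(t,(259,271),.126); print(p, proj(s,p)); print(ray(t,(371,250),.126), ray(t,(316,264),.04))
a=cv2.resize(t["frame"][235:315,220:300],(560,560),interpolation=cv2.INTER_CUBIC)
b=cv2.resize(s["frame"][200:270,240:310],(560,560),interpolation=cv2.INTER_CUBIC)[:, :]
cv2.imwrite("pics/crop.png",cv2.resize(np.hstack([a,b]),(800,400)))
# grey collar centroid
hsv=cv2.cvtColor(t["frame"],cv2.COLOR_BGR2HSV); m=((hsv[...,1]<40)&(hsv[...,2]>90)&(hsv[...,2]<170)).astype(np.uint8)
m[:235]=0;m[315:]=0
n,l,st,ce=cv2.connectedComponentsWithStats(m)
for i in range(1,n):
    if st[i,4]>150: print(st[i],ce[i],ray(t,ce[i],.108))
E
```

```text
[0.49158128 0.07532047 0.126     ] [275.15832092 210.82305444]
[ 0.51271853 -0.17006652  0.126     ] [ 0.50778941 -0.04944525  0.04      ]
[358 237  26  32 411] [370.78588808 251.17274939] [ 0.51331818 -0.17179545  0.108     ]
[ 234  250   48   45 1361] [258.69066863 272.191036  ] [0.49181167 0.07818071 0.108     ]
```

View pics/crop.png

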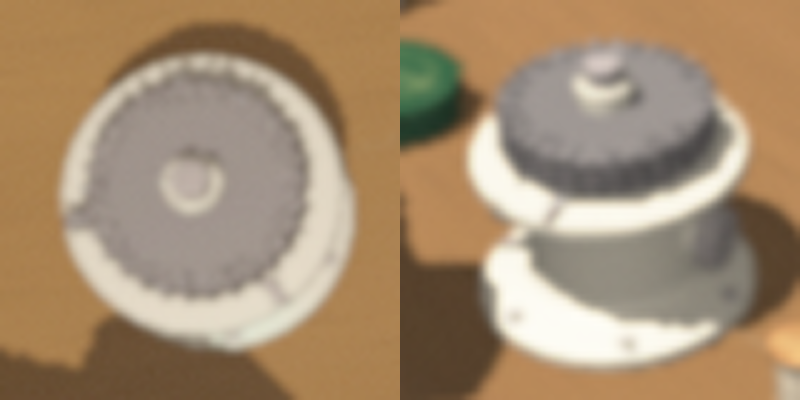

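The left crop shows the lug at about pixel (235,278) of the top view, and the index ridge at (275.6,293). The right crop shows the same ridge on the shoulder.

```bash
python3 - <<'E'
from h import *
import pickle
t=pickle.load(open("top.pkl","rb")); s=pickle.load(open("scene.pkl","rb"))
c=np.array([.4917,.0765])
# the button and boss ring centre
l=ray(t,(235,278),.092)[:2]-c; i=ray(t,(275.8,292.5),.084)[:2]-c
i2=ray(s,(240+153*70/400,200+213*70/400),.084)[:2]-c
a=lambda v:np.degrees(np.arctan2(v[1],v[0]))
for v in(l,i,i2):print(np.linalg.norm(v),a(v))
print("collar",np.radians((a(l)-a(i))%360),np.radians((a(l)-a(i2))%360))
# dot-check scene collar centroid
f=s["frame"];hsv=cv2.cvtColor(f,cv2.COLOR_BGR2HSV)
print([ray(s,(240+203*.175,200+65*.175),.126), ray(t,(220+192/5,235+180/5),.126)])
E
```

```text
0.05686717608460042 95.10176087882459
0.05441841455627751 -146.60685769545654
0.06039740776327289 -144.87390770921257
collar 4.218611224568328 4.188365541535981
[array([0.49091935, 0.07256071, 0.126     ]), array([0.49171238, 0.07660222, 0.126     ])]
```

Request:
drive_tool(
  deltas=[
    {"hand": 0, "offset": [5, -20, 0], "angular": [0, 0, 0]},
    {"hand": 0, "offset": [5, -20, 0], "angular": [0, 0, 0]},
    {"hand": 0, "offset": [5, -20, 0], "angular": [0, 0, 0]},
    {"hand": 0, "offset": [10, -49, 0], "angular": [0, 0, 0]},
    {"hand": 0, "offset": [10, -49, 0], "angular": [0, 0, 0]},
    {"hand": 0, "offset": [10, -49, 0], "angular": [0, 0, 0]},
    {"hand": 0, "offset": [10, -49, 0], "angular": [0, 0, 0]},
    {"hand": 0, "offset": [10, -49, 0], "angular": [0, 0, 0]},
  ],
  force=40,
)

```text
time: 1.1
tool_pos: [0.3907, 0.1175, 0.2311]
tcp_rot: [0.693, 3.064, 0.0]
wrist_force: [1.0, 0.3, -0.1]
width: -0.004
```

```bash
python3 - <<'E'
from h import *
import pickle
c=bot.read_camera("wrist"); cv2.imwrite("pics/w1.png",c["frame"]); pickle.dump(c,open("w1.pkl","wb"))
print(-np.array(c["R"]).T@c["t"],c["R"]); print(proj(c,[.4917,.0755,.126]))
s=bot.read_state();print(s["tool_pos"],s["wrist_force"],s["q"])
E
```

```text
[0.33159784 0.14666576 0.37478114] [[ 4.30946663e-01  9.02377374e-01  2.22371529e-04]
 [ 8.70703666e-01 -4.15885001e-01  2.62516270e-01]
 [ 2.36981223e-01 -1.12936891e-01 -9.64927541e-01]]
[328.94911873 388.9407615 ]
[0.39166003 0.11027843 0.23097331] [ 0.84922167 -3.79192376 -0.59003707] [ 0.21888041 -0.26567744  2.1337178  -0.00690626  1.27432778 -0.89912924]
```

View pics/w1.png

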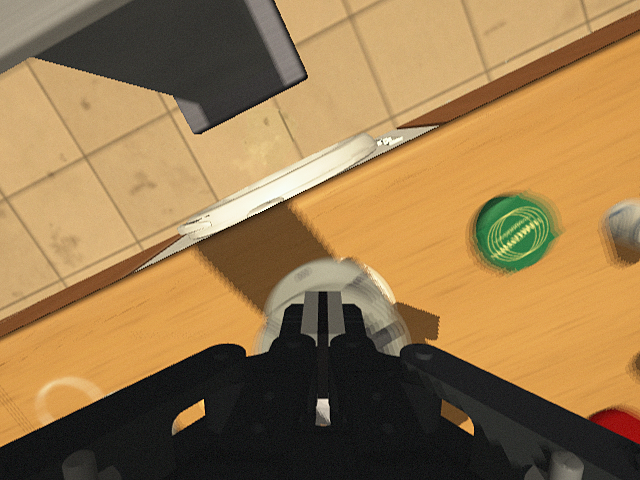

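Request:
drive_tool(
  deltas=[
    {"hand": 0, "offset": [13.9, -2.1, 0], "angular": [0, 0, 0]},
    {"hand": 0, "offset": [13.9, -2.1, 0], "angular": [0, 0, 0]},
    {"hand": 0, "offset": [13.9, -2.1, -4], "angular": [0, 0, 0]},
    {"hand": 0, "offset": [13.9, -2.1, -9], "angular": [0, 0, 0]},
    {"hand": 0, "offset": [13.9, -2.1, -10.5], "angular": [0, 0, 0]},
    {"hand": 0, "offset": [13.9, -2.1, -10.5], "angular": [0, 0, 0]},
    {"hand": 0, "offset": [13.9, -2.1, -10.5], "angular": [0, 0, 0]},
    {"hand": 0, "offset": [13.9, -2.1, -10.5], "angular": [0, 0, 0]},
  ],
)

```text
time: 2.15
tool_pos: [0.5315, 0.0988, 0.1287]
tcp_rot: [0.693, 3.06, 0.002]
wrist_force: [0.2, -0.5, 0.4]
width: 0.0
```

```bash
cat > look.py <<'E'
from h import *
import sys,pickle
n=sys.argv[1]
c=bot.read_camera("wrist"); pickle.dump(c,open(n+".pkl","wb")); cv2.imwrite(f"pics/{n}.png",c["frame"])
s=bot.read_state();print(s["time"],s["tool_pos"],s["wrist_force"])
print("button px",proj(c,[.4915,.0755,.126]))
E
python3 look.py w2
```

```text
2.2 [0.53129685 0.09871824 0.12840949] [-1.14993059  0.14088587 -0.64741465]
button px [219.71958331 245.0543574 ]
```

View pics/w2.png

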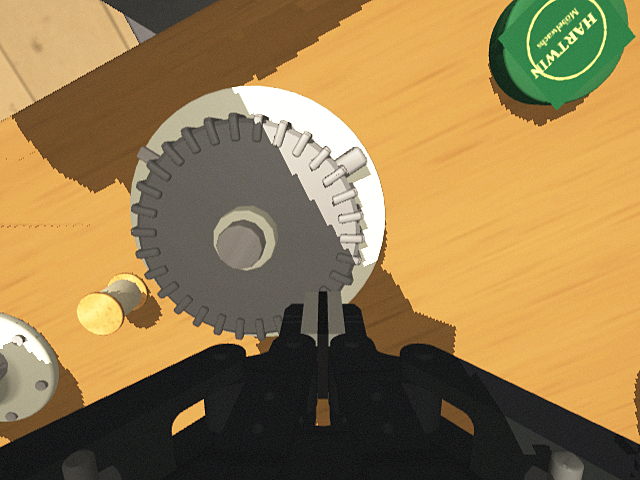

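The whole collar is in view: button at (242,243), lug at (352,160), index ridge at (147,154), fingertip at (323,300).

```bash
python3 - <<'E'
from h import *
import pickle
c=pickle.load(open("w2.pkl","rb"))
b=ray(c,(241,242),.126); print("button",b, "collar mid", ray(c,(244,225),.108))
for r in [b[:2], np.array([.4915,.0755])]:
    l=ray(c,(355,157),.095)[:2]-r; i=ray(c,(146,153),.084)[:2]-r
    a=lambda v:np.degrees(np.arctan2(v[1],v[0]))
    print(np.linalg.norm(l),a(l),np.linalg.norm(i),a(i),np.radians((a(l)-a(i))%360))
print(ray(c,(323,305),.128), bot.read_state()["tool_pos"], proj(c,bot.read_state()["tool_pos"]))
E
```

```text
button [0.49394498 0.08340031 0.126     ] collar mid [0.49066641 0.08263784 0.108     ]
0.05436954897655299 98.02785135193984 0.05927640647633278 -147.45186496454704 4.284429296584342
0.0619513169367484 94.7666068012003 0.053233927308720445 -153.21340257350735 4.3280676427150535
[0.5300701  0.10074944 0.128     ] [0.53129685 0.09871824 0.12840949] [319.68756338 310.08963585]
```

Request:
drive_tool(
  deltas=[
    {"hand": 0, "offset": [0, 0, -1.2], "angular": [0, 0, 0]},
    {"hand": 0, "offset": [0, 0, -1.5], "angular": [0, 0, 0]},
    {"hand": 0, "offset": [0, 0, -1.6], "angular": [0, 0, 0]},
    {"hand": 0, "offset": [0, 0, -1.7], "angular": [0, 0, 0]},
    {"hand": 0, "offset": [0, 0, -1.7], "angular": [0, 0, 0]},
  ],
)

```text
time: 2.82
tool_pos: [0.53, 0.0984, 0.1093]
tcp_rot: [-0.694, -3.064, 0.0]
wrist_force: [-0.3, -1.0, 0.1]
width: 0.0
```

Request:
drive_tool(
  deltas=[
    {"hand": 0, "offset": [0, 0, -0.1], "angular": [0, 0, 0]},
    {"hand": 0, "offset": [0, 0, -0.2], "angular": [0, 0, 0]},
    {"hand": 0, "offset": [0, 0, -0.2], "angular": [0, 0, 0]},
  ],
)

```text
time: 3.2
tool_pos: [0.5302, 0.0985, 0.108]
tcp_rot: [0.694, 3.063, 0.0]
wrist_force: [-2.5, -1.3, 4.1]
width: 0.004
```

```bash
python3 - <<'E'
import numpy as np
for a0 in [27,107,187,267,347,67]:
    p=lambda a:4.45*np.array([np.cos(np.radians(a)),np.sin(np.radians(a))])
    print(a0,[[round(v,2) for v in p(a0+10*k)-p(a0)] for k in range(1,9)])
E
```

```text
27 [[np.float64(-0.41), np.float64(0.66)], [np.float64(-0.93), np.float64(1.23)], [np.float64(-1.54), np.float64(1.71)], [np.float64(-2.23), np.float64(2.08)], [np.float64(-2.96), np.float64(2.32)], [np.float64(-3.73), np.float64(2.42)], [np.float64(-4.51), np.float64(2.4)], [np.float64(-5.27), np.float64(2.24)]]
107 [[np.float64(-0.72), np.float64(-0.29)], [np.float64(-1.38), np.float64(-0.7)], [np.float64(-1.95), np.float64(-1.22)], [np.float64(-2.43), np.float64(-1.83)], [np.float64(-2.8), np.float64(-2.52)], [np.float64(-3.03), np.float64(-3.25)], [np.float64(-3.14), np.float64(-4.02)], [np.float64(-3.12), np.float64(-4.8)]]
187 [[np.float64(0.16), np.float64(-0.76)], [np.float64(0.45), np.float64(-1.48)], [np.float64(0.86), np.float64(-2.14)], [np.float64(1.38), np.float64(-2.71)], [np.float64(1.99), np.float64(-3.19)], [np.float64(2.68), np.float64(-3.55)], [np.float64(3.42), np.float64(-3.79)], [np.float64(4.18), np.float64(-3.9)]]
267 [[np.float64(0.78), np.float64(0.03)], [np.float64(1.53), np.float64(0.19)], [np.float64(2.25), np.float64(0.48)], [np.float64(2.91), np.float64(0.89)], [np.float64(3.49), np.float64(1.41)], [np.float64(3.96), np.float64(2.02)], [np.float64(4.33), np.float64(2.71)], [np.float64(4.57), np.float64(3.44)]]
347 [[np.float64(0.11), np.float64(0.77)], [np.float64(0.08), np.float64(1.54)], [np.float64(-0.08), np.float64(2.3)], [np.float64(-0.37), np.float64(3.02)], [np.float64(-0.78), np.float64(3.68)], [np.float64(-1.3), np.float64(4.26)], [np.float64(-1.91), np.float64(4.73)], [np.float64(-2.6), np.float64(5.1)]]
67 [[np.float64(-0.74), np.float64(0.24)], [np.float64(-1.51), np.float64(0.35)], [np.float64(-2.28), np.float64(0.32)], [np.float64(-3.04), np.float64(0.16)], [np.float64(-3.76), np.float64(-0.13)], [np.float64(-4.42), np.float64(-0.54)], [np.float64(-4.99), np.float64(-1.06)], [np.float64(-5.47), np.float64(-1.67)]]
```

Request:
drive_tool(
  deltas=[
    {"hand": 0, "offset": [-0.41, 0.66, 0], "angular": [0, 0, 0]},
    {"hand": 0, "offset": [-0.93, 1.23, 0], "angular": [0, 0, 0]},
    {"hand": 0, "offset": [-1.54, 1.71, 0], "angular": [0, 0, 0]},
    {"hand": 0, "offset": [-2.23, 2.08, 0], "angular": [0, 0, 0]},
    {"hand": 0, "offset": [-2.96, 2.32, 0], "angular": [0, 0, 0]},
    {"hand": 0, "offset": [-3.73, 2.42, 0], "angular": [0, 0, 0]},
    {"hand": 0, "offset": [-4.51, 2.4, 0], "angular": [0, 0, 0]},
    {"hand": 0, "offset": [-5.27, 2.24, 0], "angular": [0, 0, 0]},
  ],
)

```text
time: 4.2
tool_pos: [0.4777, 0.1213, 0.108]
tcp_rot: [0.693, 3.062, 0.001]
wrist_force: [1.2, -1.0, 4.7]
width: -0.001
```

```bash
python3 look.py w3
```

```text
4.25 [0.47679367 0.12105779 0.10791549] [ 0.56227021 -0.84682192  7.21111559]
button px [224.41408616 411.71566659]
```

View pics/w3.png

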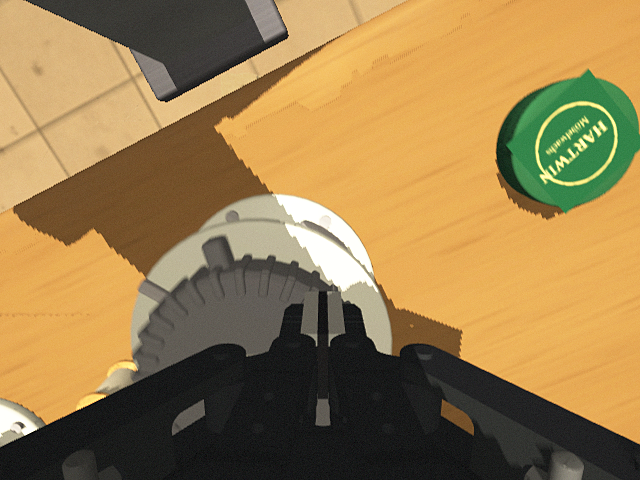

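Lug at (215,247), nearly 1:1 with the finger. Pot in place. Continuing.

Request:
drive_tool(
  deltas=[
    {"hand": 0, "offset": [-0.72, -0.29, 0], "angular": [0, 0, 0]},
    {"hand": 0, "offset": [-1.38, -0.7, 0], "angular": [0, 0, 0]},
    {"hand": 0, "offset": [-1.95, -1.22, 0], "angular": [0, 0, 0]},
    {"hand": 0, "offset": [-2.43, -1.83, 0], "angular": [0, 0, 0]},
    {"hand": 0, "offset": [-2.8, -2.52, 0], "angular": [0, 0, 0]},
    {"hand": 0, "offset": [-3.03, -3.25, 0], "angular": [0, 0, 0]},
    {"hand": 0, "offset": [-3.14, -4.02, 0], "angular": [0, 0, 0]},
    {"hand": 0, "offset": [-3.12, -4.8, 0], "angular": [0, 0, 0]},
  ],
)

```text
time: 5.25
tool_pos: [0.4464, 0.0734, 0.1079]
tcp_rot: [0.694, 3.062, 0.003]
wrist_force: [1.9, 1.4, 5.7]
width: -0.003
```

Request:
drive_tool(
  deltas=[
    {"hand": 0, "offset": [0.16, -0.76, 0], "angular": [0, 0, 0]},
    {"hand": 0, "offset": [0.45, -1.48, 0], "angular": [0, 0, 0]},
    {"hand": 0, "offset": [0.86, -2.14, 0], "angular": [0, 0, 0]},
    {"hand": 0, "offset": [1.38, -2.71, 0], "angular": [0, 0, 0]},
    {"hand": 0, "offset": [1.99, -3.19, 0], "angular": [0, 0, 0]},
    {"hand": 0, "offset": [2.68, -3.55, 0], "angular": [0, 0, 0]},
    {"hand": 0, "offset": [3.42, -3.79, 0], "angular": [0, 0, 0]},
    {"hand": 0, "offset": [4.18, -3.9, 0], "angular": [0, 0, 0]},
  ],
)

```text
time: 6.25
tool_pos: [0.4874, 0.0339, 0.1078]
tcp_rot: [-0.694, -3.063, 0.0]
wrist_force: [-2.4, -1.1, 8.4]
width: 0.007
```

Request:
drive_tool(
  deltas=[
    {"hand": 0, "offset": [0.78, 0.03, 0], "angular": [0, 0, 0]},
    {"hand": 0, "offset": [1.53, 0.19, 0], "angular": [0, 0, 0]},
    {"hand": 0, "offset": [2.25, 0.48, 0], "angular": [0, 0, 0]},
    {"hand": 0, "offset": [2.91, 0.89, 0], "angular": [0, 0, 0]},
    {"hand": 0, "offset": [3.49, 1.41, 0], "angular": [0, 0, 0]},
    {"hand": 0, "offset": [3.96, 2.02, 0], "angular": [0, 0, 0]},
    {"hand": 0, "offset": [4.33, 2.71, 0], "angular": [0, 0, 0]},
    {"hand": 0, "offset": [4.57, 3.44, 0], "angular": [0, 0, 0]},
  ],
)

```text
time: 7.25
tool_pos: [0.5339, 0.0683, 0.1079]
tcp_rot: [0.694, 3.063, -0.0]
wrist_force: [0.5, -1.4, 6.3]
width: -0.002
```

Request:
drive_tool(
  deltas=[
    {"hand": 0, "offset": [0.11, 0.77, 0], "angular": [0, 0, 0]},
    {"hand": 0, "offset": [0.08, 1.54, 0], "angular": [0, 0, 0]},
    {"hand": 0, "offset": [-0.08, 2.3, 0], "angular": [0, 0, 0]},
    {"hand": 0, "offset": [-0.37, 3.02, 0], "angular": [0, 0, 0]},
    {"hand": 0, "offset": [-0.37, 3.02, 0], "angular": [0, 0, 0]},
  ],
)

```text
time: 7.88
tool_pos: [0.5299, 0.0994, 0.108]
tcp_rot: [0.693, 3.063, 0.002]
wrist_force: [0.6, 1.0, 7.0]
width: 0.001
```

```bash
python3 look.py w4
```

```text
7.925 [0.52991028 0.09936959 0.10796084] [0.69949189 0.00999621 5.54423138]
button px [205.12948473 266.46434982]
```

View pics/w4.png

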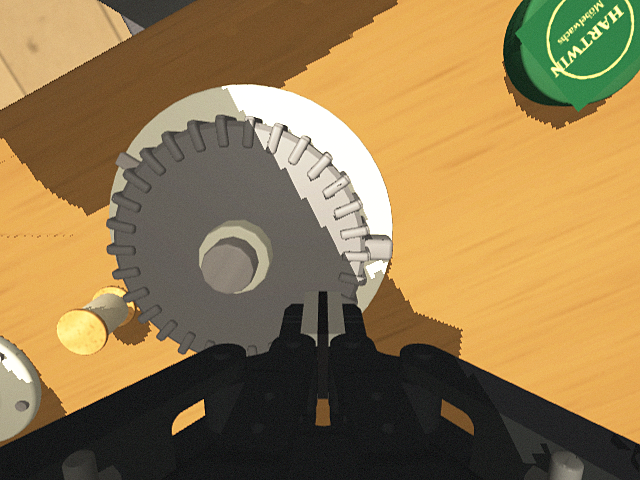

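Lug now at (380,247), index ridge at (126,159), button at (227,265): about 35° slip over the turn.

```bash
cat > ang.py <<'E'
from h import *
import pickle
def ang(n,lug,idx,but):
    c=pickle.load(open(n+".pkl","rb")); b=ray(c,but,.126); print("button",b)
    a=lambda v:np.degrees(np.arctan2(v[1],v[0]))
    for r in [b[:2], np.array([.4915,.0785])]:
        l=ray(c,lug,.095)[:2]-r; i=ray(c,idx,.084)[:2]-r
        print(np.linalg.norm(l),a(l),np.linalg.norm(i),a(i),np.radians((a(l)-a(i))%360))
E
python3 - <<'E'
from ang import *
ang("w4",(385,247),(125,158),(227,265))
for a0,n in [(27,8),(107,8)]:
    p=lambda a:4.45*np.array([np.cos(np.radians(a)),np.sin(np.radians(a))])
    print(a0,[list(map(float,np.round(p(a0+10*k)-p(a0),2))) for k in range(1,n+1)])
E
```

```text
button [0.49418911 0.08230963 0.126     ]
0.05742340443543216 62.05070923339352 0.05945999427873375 -148.86087753518996 3.6811016197174893
0.06205185472280364 61.50598939133653 0.05521999243545453 -150.80167671911778 3.705467800852211
27 [[-0.41, 0.66], [-0.93, 1.23], [-1.54, 1.71], [-2.23, 2.08], [-2.96, 2.32], [-3.73, 2.42], [-4.51, 2.4], [-5.27, 2.24]]
107 [[-0.72, -0.29], [-1.38, -0.7], [-1.95, -1.22], [-2.43, -1.83], [-2.8, -2.52], [-3.03, -3.25], [-3.14, -4.02], [-3.12, -4.8]]
```

Request:
drive_tool(
  deltas=[
    {"hand": 0, "offset": [-0.41, 0.66, 0], "angular": [0, 0, 0]},
    {"hand": 0, "offset": [-0.93, 1.23, 0], "angular": [0, 0, 0]},
    {"hand": 0, "offset": [-1.54, 1.71, 0], "angular": [0, 0, 0]},
    {"hand": 0, "offset": [-2.23, 2.08, 0], "angular": [0, 0, 0]},
    {"hand": 0, "offset": [-2.96, 2.32, 0], "angular": [0, 0, 0]},
    {"hand": 0, "offset": [-3.73, 2.42, 0], "angular": [0, 0, 0]},
    {"hand": 0, "offset": [-4.51, 2.4, 0], "angular": [0, 0, 0]},
    {"hand": 0, "offset": [-5.27, 2.24, 0], "angular": [0, 0, 0]},
  ],
)

```text
time: 8.93
tool_pos: [0.4775, 0.1211, 0.108]
tcp_rot: [0.693, 3.062, 0.001]
wrist_force: [3.2, -1.5, 5.6]
width: 0.001
```

Request:
drive_tool(
  deltas=[
    {"hand": 0, "offset": [-0.72, -0.29, 0], "angular": [0, 0, 0]},
    {"hand": 0, "offset": [-1.38, -0.7, 0], "angular": [0, 0, 0]},
    {"hand": 0, "offset": [-1.95, -1.22, 0], "angular": [0, 0, 0]},
    {"hand": 0, "offset": [-2.43, -1.83, 0], "angular": [0, 0, 0]},
    {"hand": 0, "offset": [-2.8, -2.52, 0], "angular": [0, 0, 0]},
    {"hand": 0, "offset": [-3.03, -3.25, 0], "angular": [0, 0, 0]},
    {"hand": 0, "offset": [-3.03, -3.25, 0], "angular": [0, 0, 0]},
  ],
)

```text
time: 9.8
tool_pos: [0.4471, 0.0883, 0.1079]
tcp_rot: [0.694, 3.062, 0.001]
wrist_force: [0.5, -0.5, 6.7]
width: 0.001
```

Request:
drive_tool(
  deltas=[
    {"hand": 0, "offset": [0, 0, 2], "angular": [0, 0, 0]},
    {"hand": 0, "offset": [0, 0, 4], "angular": [0, 0, 0]},
    {"hand": 0, "offset": [2, 0, 4], "angular": [0, 0, 0]},
    {"hand": 0, "offset": [8.3, 1, 4], "angular": [0, 0, 0]},
    {"hand": 0, "offset": [8.3, 1, 4], "angular": [0, 0, 0]},
    {"hand": 0, "offset": [8.3, 1, 4], "angular": [0, 0, 0]},
    {"hand": 0, "offset": [8.3, 1, 4], "angular": [0, 0, 0]},
  ],
)

```text
time: 10.68
tool_pos: [0.5281, 0.0983, 0.1467]
tcp_rot: [-0.694, -3.062, 0.001]
wrist_force: [-0.6, -0.3, -0.1]
width: -0.001
```

```bash
python3 look.py w5
```

```text
10.725 [0.52836068 0.09823175 0.1470786 ] [0.37489772 0.74533217 0.21605899]
button px [235.50548141 240.49600439]
```

View pics/w5.png

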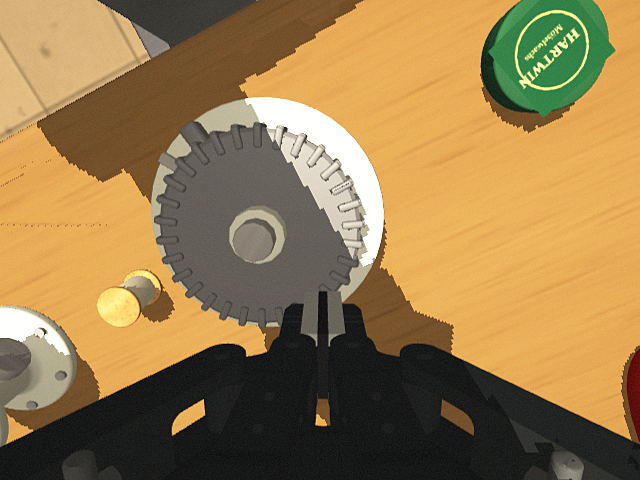

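Lug at (191,130), index ridge at (167,160): slightly short of the ridge.

```bash
python3 - <<'E'
from ang import *
ang("w5",(190,129),(166,159),(252,240))
p=lambda a:4.45*np.array([np.cos(np.radians(a)),np.sin(np.radians(a))])
print([list(map(float,np.round(p(27+10*k)-p(27),2))) for k in (-1,0,1,2)],p(27))
E
```

```text
button [0.49435077 0.08197358 0.126     ]
0.05652203968448146 -170.4296692721083 0.05887150246600068 -148.2395688141549 5.895894992839998
0.05321533716624998 -173.60887073277325 0.05463855436133095 -149.76328496601445 5.867001323482949
[[0.29, -0.72], [0.0, 0.0], [-0.41, 0.66], [-0.93, 1.23]] [3.96497903 2.02025772]
```

Request:
drive_tool(
  deltas=[
    {"hand": 0, "offset": [0, 0, -2.5], "angular": [0, 0, 0]},
    {"hand": 0, "offset": [0, 0, -3.7], "angular": [0, 0, 0]},
    {"hand": 0, "offset": [0, 0, -4.0], "angular": [0, 0, 0]},
    {"hand": 0, "offset": [0, 0, -4.0], "angular": [0, 0, 0]},
    {"hand": 0, "offset": [-0.41, 0.66, -4.0], "angular": [0, 0, 0]},
    {"hand": 0, "offset": [-0.93, 1.23, -4.0], "angular": [0, 0, 0]},
    {"hand": 0, "offset": [-1.16, 1.44, -4.0], "angular": [0, 0, 0]},
    {"hand": 0, "offset": [-1.16, 1.44, -4.0], "angular": [0, 0, 0]},
  ],
)

```text
time: 11.72
tool_pos: [0.5184, 0.1134, 0.1079]
tcp_rot: [0.694, 3.063, 0.001]
wrist_force: [0.4, 1.1, 4.4]
width: -0.001
```

Request:
drive_tool(
  deltas=[
    {"hand": 0, "offset": [0, 0, 2], "angular": [0, 0, 0]},
    {"hand": 0, "offset": [0, 0, 4], "angular": [0, 0, 0]},
    {"hand": 0, "offset": [1.16, -1.44, 4], "angular": [0, 0, 0]},
    {"hand": 0, "offset": [1.16, -1.44, 4], "angular": [0, 0, 0]},
    {"hand": 0, "offset": [1.16, -1.44, 4], "angular": [0, 0, 0]},
    {"hand": 0, "offset": [1.16, -1.44, 4], "angular": [0, 0, 0]},
  ],
)

```text
time: 12.48
tool_pos: [0.5291, 0.0982, 0.1462]
tcp_rot: [-0.694, -3.062, 0.001]
wrist_force: [-0.5, -0.3, -0.1]
width: 0.004
```

```bash
python3 look.py w6
```

```text
12.525 [0.5292256  0.09831012 0.14645575] [-0.88188525 -0.01322828  0.05084097]
button px [234.19676092 238.68090834]
```

View pics/w6.png

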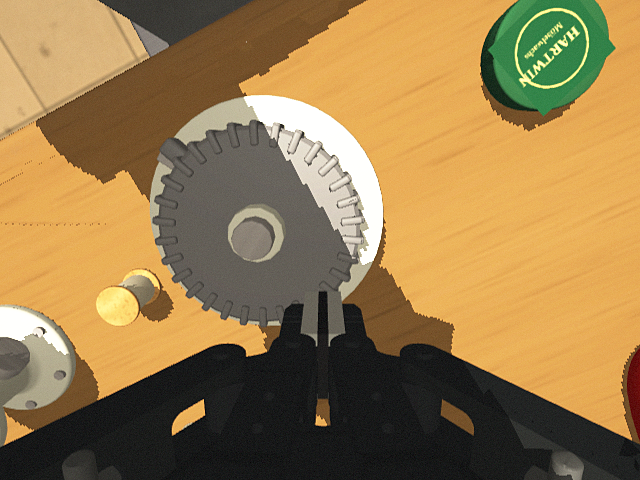

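The lug at (171,151) now covers the ridge (was at 167,160). I'll compute the residual.

```bash
python3 - <<'E'
from ang import *
ang("w6",(168,148),(165,157),(251,238))
E
```

```text
button [0.49432643 0.08210227 0.126     ]
0.05666360182182857 -155.68742948137688 0.058818143189205016 -148.31310314419667 6.154479032479259
0.0526474029224685 -157.99426935699563 0.05454376685805229 -149.97371296700345 6.143200190332353
```

Request:
drive_tool(
  deltas=[
    {"hand": 0, "offset": [-3.7, -1.8, 0], "angular": [0, 0, 0]},
    {"hand": 0, "offset": [-3.7, -1.8, 0], "angular": [0, 0, 0]},
    {"hand": 0, "offset": [-3.7, -1.8, 0], "angular": [0, 0, 0]},
    {"hand": 0, "offset": [-3.7, -1.8, -1.5], "angular": [0, 0, 0]},
    {"hand": 0, "offset": [-3.7, -1.8, -2.1], "angular": [0, 0, 0]},
    {"hand": 0, "offset": [-3.7, -1.8, -2.5], "angular": [0, 0, 0]},
    {"hand": 0, "offset": [-3.7, -1.8, -2.7], "angular": [0, 0, 0]},
    {"hand": 0, "offset": [-3.7, -1.8, -2.8], "angular": [0, 0, 0]},
  ],
)

```text
time: 13.52
tool_pos: [0.4928, 0.0805, 0.1199]
tcp_rot: [-0.694, -3.063, -0.0]
wrist_force: [-3.6, 0.6, 9.7]
width: -0.002
```

Request:
drive_tool(
  deltas=[
    {"hand": 0, "offset": [0, 0, -0.1], "angular": [0, 0, 0]},
    {"hand": 0, "offset": [0, 0, -0.1], "angular": [0, 0, 0]},
    {"hand": 0, "offset": [0, 0, -0.1], "angular": [0, 0, 0]},
    {"hand": 0, "offset": [0, 0, -0.1], "angular": [0, 0, 0]},
    {"hand": 0, "offset": [0, 0, -0.1], "angular": [0, 0, 0]},
    {"hand": 0, "offset": [0, 0, -0.1], "angular": [0, 0, 0]},
  ],
)

```text
time: 14.28
tool_pos: [0.4929, 0.0805, 0.1199]
tcp_rot: [-0.694, -3.064, -0.0]
wrist_force: [-5.7, -0.2, 12.6]
width: -0.001
```

Request:
drive_tool(
  deltas=[
    {"hand": 0, "offset": [0, 0, 0], "angular": [0, 0, 0]},
    {"hand": 0, "offset": [0, 0, 0], "angular": [0, 0, 0]},
    {"hand": 0, "offset": [0, 0, 1], "angular": [0, 0, 0]},
    {"hand": 0, "offset": [0, 0, 2.9], "angular": [0, 0, 0]},
    {"hand": 0, "offset": [3.7, 1.8, 2.9], "angular": [0, 0, 0]},
    {"hand": 0, "offset": [3.7, 1.8, 2.9], "angular": [0, 0, 0]},
    {"hand": 0, "offset": [3.7, 1.8, 2.9], "angular": [0, 0, 0]},
    {"hand": 0, "offset": [3.7, 1.8, 2.9], "angular": [0, 0, 0]},
  ],
)

```text
time: 15.28
tool_pos: [0.5289, 0.098, 0.1467]
tcp_rot: [-0.694, -3.063, 0.001]
wrist_force: [0.0, 0.0, -0.3]
width: -0.001
```

```bash
python3 look.py w7
```

```text
15.325 [0.52892881 0.09794985 0.14681373] [-0.37354902  0.65301935 -0.50449711]
button px [235.23166574 238.57374271]
```

View pics/w7.png

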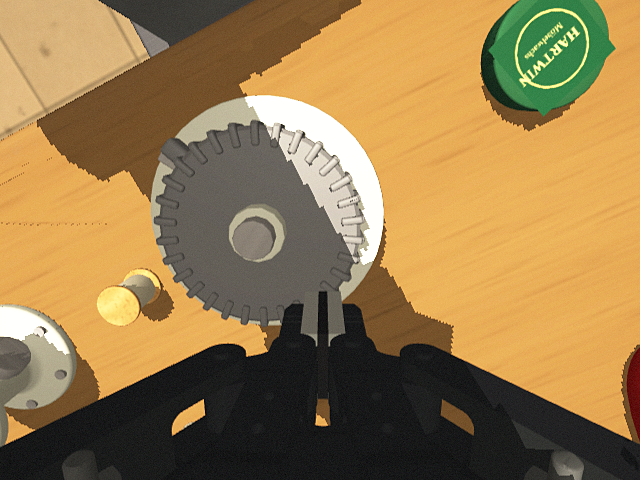

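The button is up again at (252,238), the lug is still over the ridge at (172,151), and nothing has moved. Handing in.

```bash
python3 -c "
from workcell import bot
print(bot.finish_job())"
```

```text
the job is handed in; nothing more can be done
None
```

I turned the wide pot's collar from about 4.28 rad to about 12.4 rad with the shut fingertip on its top ribs. I then pressed the vent button fully down and let it come up. The job is handed in at about 15.3 s; the hand-in gave no verdict.

- **Collar:** I measured 12.43 rad, about 0.13 rad short of 12.57 and within the 0.4 rad allowed. The lug visibly covers the index ridge. The finger slipped about 10% over the full turn, so I checked the angle by camera and made one small correction of about 15°.
- **Button:** the fingertip stopped at z = 0.1199 m, the 6 mm end of travel, with 10–13 N. It stayed there for about 1 s. In the last picture the button looks up again and the lug is unmoved.
- **Other things:** the wide pot and the bystanders in the last wrist picture look unmoved. I never touched the slim pot, but I did not re-measure it or the bystanders outside that picture.
- **Disagreement:** the cameras placed the wide pot's centre up to about 10 mm apart in y (0.073 m in the scene view, 0.077 m from the top, 0.082–0.083 m at the wrist). I used a middle value, and the angle changes by less than 0.05 rad whichever centre is taken.

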